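# Home a slate plaque in the engraver's corner nest

## Robot

A 6-joint arm with a two-finger parallel gripper is mounted at the origin on the work surface. World frame = base frame: x ahead of the robot, y to its left, z up, the work surface at z = 0. Lengths are in m, angles in rad, forces in N, time in s.
With the tool pointing down it reaches from about 0.275 to 0.975 m from the base axis. Payload 8.4 kg.
Tool frame: the origin (TCP) lies at the very end of the fingers, on their centre line; the grasp point (between the pads) lies 19 mm behind it; z points along the fingers, y is the line along which they close (so a half turn about z gives the same grasp; the last joint's range is limited). The gripper opens to 92 mm and grips with 3 to 60 N. Pads are 20 mm wide; open, the fingers measure 128 mm over their backs; the gripper's body (75 mm by 189 mm) begins 69 mm behind the grasp point.
Start: joints at [-1.214, 0.353, 1.633, -0, 1.155, -0.002], TCP at [0.219, -0.585, 0.215] pointing down, gripper open.
Joint ranges: [-2.63, 2.63], [-0.92, 2.1], [0.06, 2.66], [-1.3, 4.44], [0, 2.69], [-3.02, 3.02]. Speed limits (rad/s): [2.22, 2.22, 2.79, 3.14, 3.14, 3.14].

## Interface

Orientations are given as a unit quaternion [w, x, y, z].
In Python, from workcell import env, eyes gives the robot as it stands. The module is installed in compiled form; this text tells all that it offers.
- The arm moves only by the shell command python3 -m inch 'ROWS' [FORCE]. ROWS is JSON, a list of rows, each a list of 3 entries, a list of its own where there are three numbers: the finger opening in cm, from 0 to 9.19, then the shift along the tool's x, y, z in cm, then the turn, a rotation vector about the tool's x, y, z in degrees. In form: [[grip, [dx, dy, dz], [wx, wy, wz]], ...]. A call has 1 to 8 rows; each row is the pose to reach, as a shift and turn from the pose commanded when the call began, along the tool's axes at that moment; what a row does not reach only later rows make up. A row lasts 1/10 s, in which the tool goes at most 50 mm and 8.59 degrees, less where a joint would pass 70% of its speed; a pose out of reach is approached as far as the arm can. A call with a gripper value outside its range is refused whole. The fingers move at their own pace and stop on an object; FORCE is the grip in N (left out, the last holds). Time passes only in rows, so rows that repeat a pose let the fingers close. It gives the time, the measured TCP pose, the force, the opening and the grip force at its end, in the units of the state.
- env.get_obs(): the state, without advancing time (a new reading comes with each control period).
- eyes.camera(name): name is "side" or "top" or "wrist"; returns a dict with "img" (420x560x3 uint8, red, green, blue), "vfov" (degrees; the focal length in pixels is half the picture's height over the tangent of half this angle, whatever the lens; pixels are square), "cx", "cy" (the principal point, pixels), "extrinsics" (4x4, takes a point from world to camera coordinates). Camera axes: x right, y down, z forward; pixel columns grow to the right and rows downward; lengths in m; the calibration is good to about 2 mm. A picture is of the moment at which its call begins. There is no depth.
- env.sign_off(): hands the job in; it is judged then, once.
The state is a dict: "time": time; "joint_pos": joint angles; "qvel": joint speeds; "tau": joint torques, N m; "tool_pos": TCP position; "orientation": TCP orientation; "ft_force": force on the tool from outside, world axes, zero at the start; "wrist_torque": the same for the moment, N m; "width": opening from 0.0 (shut) to 1.0 (fully open); "grip_force": force on a finger pad.
Only numpy, scipy, OpenCV 4.12 (cv2) and the standard library are available. Lean on these libraries where they do the work, as an engineer would, in place of code of your own. Each camera call takes 0.05 s, during which the arm holds its last target. There are 200 camera calls.

## Task

Load the slate name plaque for engraving: with your fingertips push it across the bed until its long edge lies flat against the guide rail, well before the corner nest, then slide it along the rail into the nest until it is fully home against both the rail and the end stop. Only push it over the bed, never lift or tip it; do not shift the laser gantry, and leave the brass gauge and the things on the bench where they stand.

Things in the scene. Friction and masses are not known exactly. Their poses are not given: they have to be found in the camera images.
- engraver: Open-frame laser engraver on the bench, fixed, 460 x 460 mm; origin at the centre of its underside, on the bench. Aluminium frame bars all round, 20 mm wide, tops 48 mm above the bench; inside them a flat MDF bed, 420 x 420 mm, its top 18 mm above the bench. A small black controller box, 43 mm high, sits outside its right side.
- rail_mid (a point): Middle of the guide rail's working face, at the bed's top. The rail is a straight aluminium bar on the bed along the engraver's y axis, 400 mm long, 20 mm wide, 12 mm high above the bed; its working face looks towards -x of the engraver (the robot's side). The gantry is parked beyond it: nearest part (laser head) 75 mm behind this face, up to 125 mm above the bench.
- nest: Corner nest, dark grey plastic, 10 mm high, fixed on the bed. Origin: inside corner of the pocket (rail face meets stop face) on the bed's top; axes as the engraver's. End stop: wall along x from 0 to -106 mm, its face y = 0 looks to -y. Keeper lip parallel to the rail: from x = -92 to -106 mm, from the stop to y = -28 mm, then flaring away from the rail to y = -41 mm, x = -108 mm.
- plaque_center (a point): Centre (half-way up, 4 mm above the bed) of the loose slate plaque: flat dark grey rectangle 88 mm (its x) by 110 mm (its y) by 8 mm, 0.2 kg. Starts on the bed on the robot's side of the rail, on the -y side of the nest, turned up to 0.45 rad. Slides easily (friction 0.35 on bed, rail, nest). Home: x = -44, y = -55 mm in the nest's frame, long edge (110 mm) along the rail.
- gantry (a joint): How far the laser gantry has rolled from its parked place towards the robot (m, 0 = parked). It is unpowered and rolls when pushed with about 6 N; leave it alone.
- gauge: Brass focus gauge, a spool-shaped pin 24 mm in diameter and 44 mm tall, standing loose on the bed near its front left corner; origin at the centre of its underside. Leave it standing.
- maquette: Pale stone torso on a dark 60 mm square foot, 184 mm tall, standing on the bench right of the engraver; origin at the centre of its underside. Leave it.
- jar: Amber glass jar with a steel lid, 68 mm in diameter, 85 mm tall, on the bench left of the engraver; origin at the centre of its underside. Leave it.
There are look-alikes about, which are no part of the job. Leave any brown, green or turquoise look-alike of the part that bears plaque_center alone.

How it is judged:
By the outcome, as a careful person would: the job done as asked, in the order asked, and still so for the second after the job is handed in, with the robot touching nothing.
It also fails if it takes over 45 s, if anything falls off the work surface, if the arm or the gripper's body presses on something with over 40 N, if the wrist force passes 120 N, or if a joint passes its speed limit or range.

## Working session

There is one attempt and no reset: what is moved stays moved. The work goes in short steps, Python scripts to look and compute and a shell command to move; the robot and the scene stay as the last step left them, time stands still between calls to the robot, and variables do not carry over. Pictures are saved under pics/ and viewed, at most 12 in all, crops included, and the job is handed in when it is done.

```bash
mkdir -p pics; cat > h.py <<'E'
import numpy as np, cv2, pickle
from workcell import env, eyes
def snap(n,f):
    c=eyes.camera(n); cv2.imwrite(f'pics/{f}.png',c['img'][:,:,::-1]); pickle.dump(c,open(f'pics/{f}.pkl','wb')); return c
def load(f): return pickle.load(open(f'pics/{f}.pkl','rb'))
def ray(c,uv,z):
    uv=np.atleast_2d(np.asarray(uv,float)); f=210/np.tan(np.radians(c['vfov'])/2)
    E=np.array(c['extrinsics']); R,t=E[:3,:3],E[:3,3]; o=-R.T@t
    d=np.c_[(uv[:,0]-c['cx'])/f,(uv[:,1]-c['cy'])/f,np.ones(len(uv))]@R
    return o+d*((z-o[2])/d[:,2])[:,None]
def proj(c,P):
    f=210/np.tan(np.radians(c['vfov'])/2); E=np.array(c['extrinsics']); q=np.atleast_2d(P)@E[:3,:3].T+E[:3,3]
    return np.c_[q[:,0]/q[:,2]*f+c['cx'],q[:,1]/q[:,2]*f+c['cy']]
E
python3 - <<'E'
from h import *
for n in('top','side'):
    c=snap(n,n+'0'); print(n,c['vfov'],c['cx'],c['cy'],np.round(c['extrinsics'],3).tolist())
print(env.get_obs())
E
```

```text
top 43.861810877534985 276.43414898223926 219.11621784383692 [[0.001, -1.0, -0.006, 0.012], [-0.992, -0.0, -0.129, 0.601], [0.129, 0.006, -0.992, 1.328], [0.0, 0.0, 0.0, 1.0]]
side 48.03269486602346 280.0229279366881 205.47753732297673 [[-0.875, -0.484, 0.02, 0.506], [-0.366, 0.635, -0.681, 0.25], [0.317, -0.603, -0.732, 1.098], [0.0, 0.0, 0.0, 1.0]]
{'time': 0.1, 'joint_pos': array([-1.21437283e+00,  3.53562505e-01,  1.63405965e+00, -2.10375352e-05,
        1.15522455e+00, -2.39248167e-03]), 'qvel': array([-0.00083606, -0.00020955, -0.0029153 ,  0.00182768, -0.00144472,
       -0.00031853]), 'tau': array([-3.03614006e-04, -5.94908631e+01, -3.34928548e+01,  6.98953704e-02,
        1.82640797e-02, -9.04272710e-07]), 'tool_pos': array([ 0.21931758, -0.5847695 ,  0.21394906]), 'orientation': array([-6.15533793e-04,  9.83948555e-01,  1.78451248e-01, -1.19885064e-04]), 'ft_force': array([-0.14559157,  0.47537512, -0.45637548]), 'wrist_torque': array([ 0.00978649,  0.02294906, -0.01913886]), 'grip_force': 0.0, 'width': 0.9988827524093669}
```

View pics/top0.png

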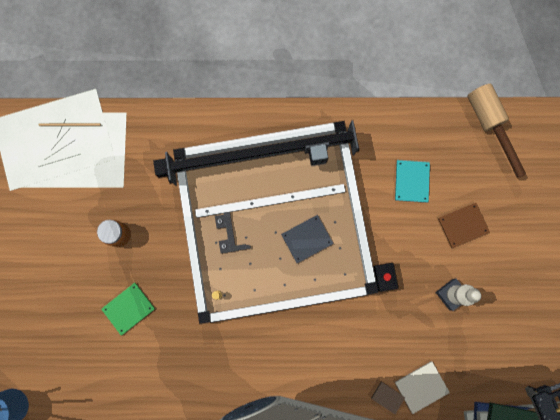

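View pics/side0.png

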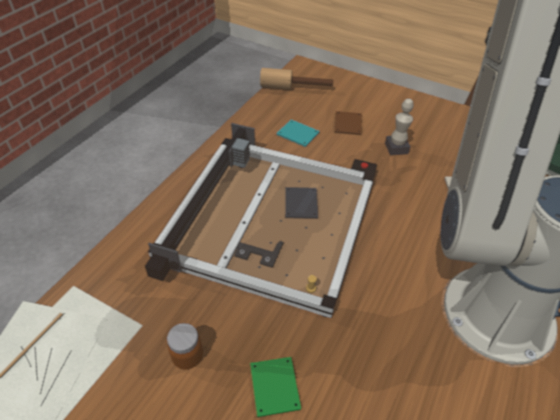

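The top view shows the plaque at about (307,239), the rail from (195,212) to (345,188), the nest around (232,232) opening to the right, the gauge at (217,295) and the laser head at (317,153). The side view agrees. Next I'll measure the rail face, stop and plaque.

```bash
python3 - <<'E'
from h import *
c=load('top0'); im=c['img'].astype(int)
hsv=cv2.cvtColor(c['img'],cv2.COLOR_RGB2HSV)
# rail: bright low-sat inside bed
w=((hsv[...,2]>150)&(hsv[...,1]<60)).astype(np.uint8)
roi=np.zeros_like(w); cv2.fillPoly(roi,[np.array([[193,195],[345,172],[352,196],[205,230]])],1)
w&=roi
m=[]
for u in range(205,335,5):
    v=np.where(w[:,u])[0]
    if len(v): m.append((u,v.min(),v.max()))
m=np.array(m); print(m[::4].tolist())
low=ray(c,np.c_[m[:,0],m[:,2]+.5],.030); up=ray(c,np.c_[m[:,0],m[:,1]-.5],.030)
def fit(P):
    vx,vy,x,y=cv2.fitLine(P[:,:2].astype(np.float32),cv2.DIST_HUBER,0,.01,.01).ravel(); return vx,vy,x,y
for P in(low,up):
    f=fit(P); print('line',f, np.degrees(np.arctan2(-f[0],f[1])))
f=fit(low); print('width',abs((up[:,:2]-[f[2],f[3]])@[f[1],-f[0]]).mean())
d=((hsv[...,2]<95)&(hsv[...,1]<110)).astype(np.uint8); d[:205]=0; d[265:]=0; d[:,:205]=0; d[:,345:]=0
cs,_=cv2.findContours(d,0,2)
for k in cs:
    if cv2.contourArea(k)<80: continue
    z=.026 if k[:,0,0].mean()>265 else .028
    P=ray(c,k[:,0],z)[:,:2]*1000
    r=cv2.minAreaRect(P.astype(np.float32)); print(cv2.contourArea(k),r, np.round(cv2.boxPoints(r)).tolist())
    a=cv2.approxPolyDP(k,2,True)[:,0]; print(np.c_[a,np.round(ray(c,a,z)[:,:2]*1000)].tolist())
big=cv2.resize(c['img'][180:310,180:360],None,fx=4.4,fy=4.4,interpolation=cv2.INTER_CUBIC); cv2.imwrite('pics/crop.png',big[:,:,::-1])
E
```

```text
[[205, 207, 215], [225, 204, 211], [245, 201, 208], [265, 197, 205], [285, 194, 201], [305, 190, 198], [325, 187, 194]]
line (np.float32(0.17293192), np.float32(-0.9849338), np.float32(0.6360391), np.float32(0.06505968)) -170.04166
line (np.float32(0.17168556), np.float32(-0.9851518), np.float32(0.6709514), np.float32(-0.006361383)) -170.11415
width 0.02223558065558987
1278.5 ((550.471435546875, -68.16770935058594), (87.75629425048828, 110.08554077148438), 28.196697235107422) [[486.0, -40.0], [538.0, -137.0], [615.0, -96.0], [563.0, 1.0]]
[[317.0, 215.0, 614.0, -95.0], [282.0, 234.0, 563.0, -2.0], [297.0, 262.0, 490.0, -42.0], [332.0, 243.0, 540.0, -134.0], [323.0, 239.0, 550.0, -110.0], [329.0, 236.0, 558.0, -126.0]]
484.5 ((570.2001953125, 128.74659729003906), (104.42076110839844, 79.42451477050781), 9.81645393371582) [[512.0, 159.0], [526.0, 81.0], [628.0, 99.0], [615.0, 177.0]]
[[229.0, 212.0, 622.0, 138.0], [220.0, 216.0, 611.0, 162.0], [215.0, 215.0, 614.0, 175.0], [217.0, 227.0, 582.0, 169.0], [227.0, 228.0, 579.0, 143.0], [228.0, 239.0, 550.0, 140.0], [219.0, 241.0, 545.0, 163.0], [222.0, 253.0, 513.0, 155.0], [250.0, 247.0, 529.0, 82.0], [237.0, 246.0, 531.0, 116.0], [234.0, 243.0, 539.0, 124.0]]
```

View pics/crop.png

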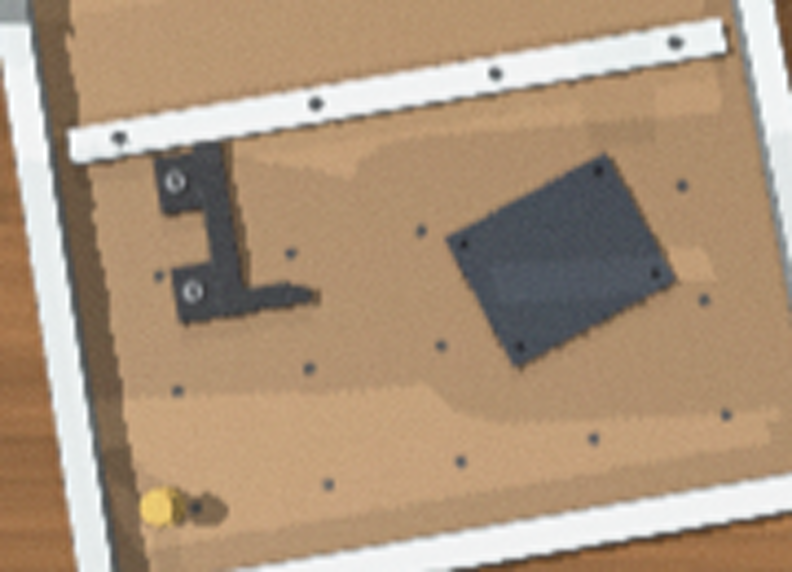

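```bash
cat >> h.py <<'E'
from scipy.spatial.transform import Rotation as Ro
YAW=np.radians(10.0); XE=np.array([np.cos(YAW),np.sin(YAW)]); YE=np.array([-np.sin(YAW),np.cos(YAW)])
FACE,STOP=.639,.026   # along XE / YE
def nestxy(p): p=np.atleast_2d(p); return np.c_[p[:,:2]@XE-FACE,p[:,:2]@YE-STOP]
def state():
    o=env.get_obs(); q=o['orientation']; R=Ro.from_quat([q[1],q[2],q[3],q[0]]).as_matrix()
    print('t',round(o['time'],2),'nest mm',np.round(nestxy(o['tool_pos'])[0]*1000,1),'z',round(o['tool_pos'][2]*1000,1),'yaw',round(np.degrees(np.arctan2(R[1,0],R[0,0])),2),'F',np.round(o['ft_force'],1)); return o,R
def go(nx,ny,z,yawdeg):  # nest mm, z mm, yaw of tool x (world deg)
    o,R=state(); p=XE*(nx/1000+FACE)+YE*(ny/1000+STOP); t=np.r_[p,z/1000]
    y=np.radians(yawdeg); Rt=np.c_[[np.cos(y),np.sin(y),0],[np.sin(y),-np.cos(y),0],[0,0,-1]]
    print('shift cm',np.round(R.T@(t-o['tool_pos'])*100,2),'turn',np.round(np.degrees(Ro.from_matrix(R.T@Rt).as_rotvec()),2))
E
python3 - <<'E'
from h import *
print(nestxy([.5505,-.0682]),nestxy(ray(load('top0'),[[357,240],[290,294],[230.5,211.8],[235.7,244.8]],.028)))
go(-193,-186,110,10)
E
```

```text
[[-0.10870614 -0.18875721]] [[-0.13450822 -0.31718349]
 [-0.24233388 -0.11925882]
 [-0.00305545 -0.001983  ]
 [-0.09183621 -0.00131379]]
t 0.1 nest mm [-524.6 -640. ] z 213.9 yaw 20.56 F [-0.1  0.5 -0.5]
shift cm [ 40.91 -38.54  10.44] turn [-7.000e-02  1.000e-02  1.056e+01]
```

```bash
python3 -m inch '[[5.5,[0,0,-5],[0,0,0]],[5.5,[3,-3,-8],[0,0,3]],[5.5,[7,-6.5,-8],[0,0,6]],[5.5,[10.5,-10,-8],[0,0,10.5]],[5.5,[14,-13.5,-8],[0,0,10.5]],[5.5,[17.5,-17,-8],[0,0,10.5]],[5.5,[21,-20,-6],[0,0,10.5]],[5.5,[24.5,-23,-4],[0,0,10.5]]]' 10; python3 -c "
from h import *
go(-193,-186,110,10)"
```

```text
time: 0.9
tool_pos: [0.3673, -0.285, 0.2561]
orientation: [0.001, 0.996, 0.088, 0.001]
ft_force: [0.4, 0.3, -0.7]
width: 0.6
grip_force: 0.0
t 0.9 nest mm [-326.8 -370.5] z 256.1 yaw 10.05 F [ 0.4  0.3 -0.7]
shift cm [ 13.38 -18.45  14.6 ] turn [ 0.08 -0.07  0.05]
```

```bash
python3 -m inch '[[5.5,[3,-4,2],[0,0,0]],[5.5,[6,-8,4],[0,0,0]],[5.5,[9,-12,6],[0,0,0]],[5.5,[12,-16,9],[0,0,0]],[5.5,[13.4,-18.4,12],[0,0,0]],[5.5,[13.4,-18.4,14.6],[0,0,0]],[5.5,[13.4,-18.4,14.6],[0,0,0]]]'; python3 -c "
from h import *
go(-193,-186,21,10); snap('wrist','w1')"
```

```text
time: 1.6
tool_pos: [0.4637, -0.0802, 0.1066]
orientation: [-0.001, 0.996, 0.089, -0.003]
ft_force: [-0.3, -0.4, 0.5]
width: 0.603
grip_force: 0.0
t 1.6 nest mm [-196.3 -185.5] z 106.6 yaw 10.21 F [-0.3 -0.4  0.5]
shift cm [0.38 0.07 8.56] turn [-0.14  0.38  0.21]
```

View pics/w1.png

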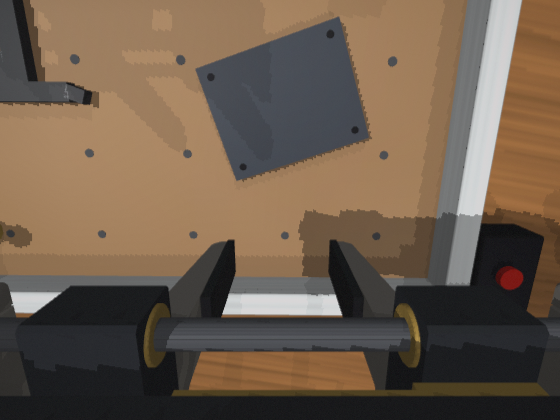

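The wrist view shows the plaque ahead (near corner at (238,180)), with the fingertips at (230,245) and (335,245) behind it over clear bed. I'll descend.

```bash
python3 -m inch '[[5.5,[0.2,0,3],[0,0,0]],[5.5,[0.2,0,5.5],[0,0,0]],[5.5,[0.2,0,7.5],[0,0,0]],[5.5,[0.2,0,8.4],[0,0,0]],[5.5,[0.2,0,8.4],[0,0,0]],[5.5,[0.2,0,8.4],[0,0,0]]]'; python3 -c "
from h import *
go(-98,-186,21,10)"
```

```text
time: 2.25
tool_pos: [0.4692, -0.0823, 0.0272]
orientation: [0.0, 0.996, 0.087, 0.001]
ft_force: [-0.8, -0.0, 1.1]
width: 0.598
grip_force: 0.0
t 2.25 nest mm [-191.3 -188.6] z 27.2 yaw 10.02 F [-0.8 -0.   1.1]
shift cm [ 9.33 -0.25  0.64] turn [ 0.03 -0.08  0.02]
```

```bash
python3 -m inch '[[5.5,[0,0,0.3],[0,0,0]],[5.5,[0,0,0.55],[0,0,0]],[5.5,[0,0,0.55],[0,0,0]]]'; python3 -c "
from h import *
go(-98,-186,21,10)"
```

```text
time: 2.55
tool_pos: [0.4684, -0.0817, 0.0206]
orientation: [0.0, 0.996, 0.088, 0.0]
ft_force: [0.5, 0.8, -0.1]
width: 0.598
grip_force: 0.0
t 2.55 nest mm [-191.9 -187.8] z 20.6 yaw 10.06 F [ 0.5  0.8 -0.1]
shift cm [ 9.39 -0.17 -0.03] turn [ 0.01 -0.02  0.06]
```

Height is right. Now I'll push slowly towards the rail, at about 60–70 mm/s.

```bash
python3 -m inch '[[5.5,[0.6,0,0],[0,0,0]],[5.5,[1.3,0,0],[0,0,0]],[5.5,[2,0,0],[0,0,0]],[5.5,[2.6,0,0],[0,0,0]],[5.5,[3.2,0,0],[0,0,0]],[5.5,[3.8,0,0],[0,0,0]],[5.5,[4.4,0,0],[0,0,0]],[5.5,[5,0,0],[0,0,0]]]'; python3 -m inch '[[5.5,[0.6,0,0],[0,0,0]],[5.5,[1.1,0,0],[0,0,0]],[5.5,[1.6,0,0],[0,0,0]],[5.5,[2.1,0,0],[0,0,0]],[5.5,[2.5,0,0],[0,0,0]],[5.5,[2.5,0,0],[0,0,0]]]'; python3 -c "
from h import *
go(-98,-186,21,10); snap('wrist','w2')"
```

```text
time: 3.35
tool_pos: [0.518, -0.0729, 0.0204]
orientation: [-0.0, 0.996, 0.088, -0.0]
ft_force: [-1.4, 0.2, -0.4]
width: 0.598
grip_force: 0.4
time: 3.95
tool_pos: [0.543, -0.0686, 0.0206]
orientation: [0.0, 0.996, 0.088, 0.0]
ft_force: [0.1, -0.3, 0.3]
width: 0.601
grip_force: 0.0
t 3.95 nest mm [-116.1 -187.8] z 20.6 yaw 10.06 F [ 0.1 -0.3  0.3]
shift cm [ 1.81 -0.18 -0.04] turn [ 0.01 -0.05  0.06]
```

View pics/w2.png

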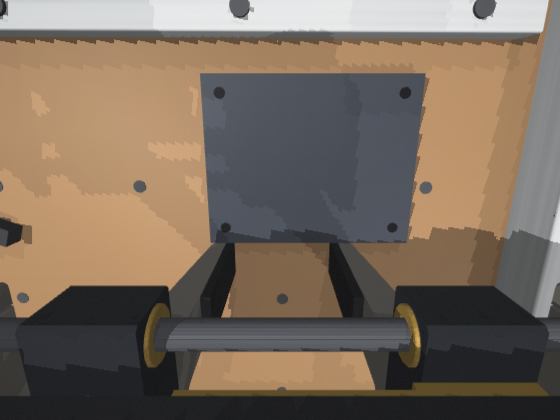

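The plaque is now square to the fingers, with its far edge at v≈73 and the rail face at v≈40, so about 17 mm remains. I'll push on gently until contact.

```bash
python3 -m inch '[[5.5,[0.4,0,0],[0,0,0]],[5.5,[0.8,0,0],[0,0,0]],[5.5,[1.2,0,0],[0,0,0]],[5.5,[1.4,0,0],[0,0,0]],[5.5,[1.6,0,0],[0,0,0]],[5.5,[1.7,0,0],[0,0,0]],[5.5,[1.7,0,0],[0,0,0]]]'; python3 -c "
from h import *
state()"
```

```text
time: 4.7
tool_pos: [0.5591, -0.0656, 0.0205]
orientation: [0.0, 0.996, 0.088, 0.0]
ft_force: [0.7, -0.7, 0.0]
width: 0.596
grip_force: 0.0
t 4.7 nest mm [ -99.8 -187.7] z 20.5 yaw 10.06 F [ 0.7 -0.7  0. ]
```

```bash
for i in 1 2 3; do python3 -m inch '[[5.5,[0.05,0,0],[0,0,0]],[5.5,[0.1,0,0],[0,0,0]],[5.5,[0.1,0,0],[0,0,0]]]' | egrep 'force|pos'; done
```

```text
tool_pos: [0.5598, -0.0654, 0.0205]
ft_force: [-0.7, 0.4, 1.0]
grip_force: 0.5
tool_pos: [0.5603, -0.0652, 0.0203]
ft_force: [-4.1, 0.2, 2.8]
grip_force: 2.0
tool_pos: [0.5604, -0.0651, 0.0202]
ft_force: [-7.8, -1.1, 4.2]
grip_force: 3.5
```

Contact with the rail at about 8 N. I'll back off, lift and check.

```bash
python3 -m inch '[[5.5,[-0.3,0,0],[0,0,0]],[5.5,[-1,0,0],[0,0,0]],[5.5,[-1.5,0,-2],[0,0,0]],[5.5,[-2,0,-5],[0,0,0]],[5.5,[-2,0,-7],[0,0,0]],[5.5,[-2,0,-7],[0,0,0]]]'; python3 - <<'E'
from h import *
c=snap('wrist','w3')
hsv=cv2.cvtColor(c['img'],cv2.COLOR_RGB2HSV)
d=((hsv[...,2]<110)&(hsv[...,1]<110)).astype(np.uint8); d[215:]=0
for k in cv2.findContours(d,0,2)[0]:
    if cv2.contourArea(k)<3000: continue
    P=ray(c,k[:,0],.026); N=nestxy(P)*1000; r=cv2.minAreaRect(N.astype(np.float32)); print(r, np.round(cv2.boxPoints(r),1).tolist())
E
```

```text
time: 6.2
tool_pos: [0.5443, -0.0689, 0.0932]
orientation: [0.001, 0.996, 0.088, 0.003]
ft_force: [0.3, -0.7, -0.2]
width: 0.599
grip_force: 0.0
((-53.29518508911133, -139.46987915039062), (107.70277404785156, 343.35919189453125), 0.09575947374105453) [[-107.4000015258789, 32.099998474121094], [-106.9000015258789, -311.20001220703125], [0.800000011920929, -311.1000061035156], [0.30000001192092896, 32.29999923706055]]
```

View pics/w3.png

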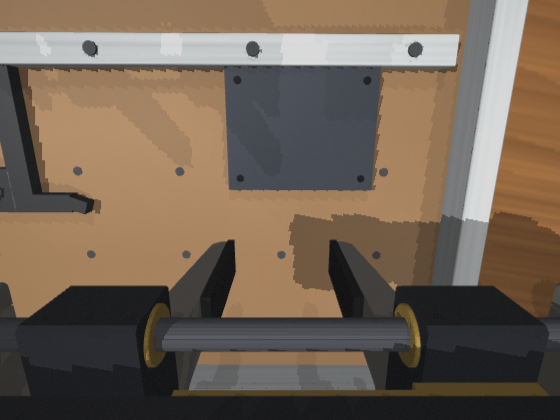

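The plaque's long edge lies along the rail (top edge v≈67, u from 227 to 379). The nest is at left, with the keeper lip tip at (92,206). I'll work out the side-push start.

```bash
python3 - <<'E'
from h import *
c=load('w3')
print(np.round(nestxy(ray(c,[[227,68],[379,68],[374,190],[229,190]],.026))*1000,1))
print('nest',np.round(nestxy(ray(c,[[18,68],[41,193],[92,200],[92,206]],.028))*1000,1))
print('bar',np.round(nestxy(ray(c,[[457,66],[440,220]],.048))*1000,1))
go(-50,-280,93,100)
E
```

```text
[[  -2.  -150.2]
 [  -1.8 -256.7]
 [ -88.7 -259.9]
 [ -88.8 -148. ]]
nest [[  -2.6   -5.7]
 [ -90.9   -4.4]
 [ -96.4  -42.5]
 [-101.1  -41.8]]
bar [[  -4.3 -299.8]
 [-106.2 -302.3]]
t 6.25 nest mm [-115.8 -188.1] z 91.7 yaw 10.06 F [-0.5  0.   0.1]
shift cm [ 6.57  9.19 -0.1 ] turn [  0.22  -0.12 -89.94]
```

```bash
python3 -m inch '[[4,[1,2,-1],[0,0,-8]],[4,[2,4,-1],[0,0,-16]],[4,[3,6,-1],[0,0,-24]],[4,[4,8,-1],[0,0,-32]],[4,[5,9,-1],[0,0,-40]],[4,[6,9,-1],[0,0,-48]],[4,[6.5,9,-1],[0,0,-56]],[4,[6.5,9,-1],[0,0,-64]]]' | head -2; python3 -m inch '[[4,[0,0,0],[0,0,-8]],[4,[0,0,0],[0,0,-16]],[4,[0,0,0],[0,0,-24]],[4,[0,0,0],[0,0,-26]],[4,[0,0,0],[0,0,-26]],[4,[0,0,0],[0,0,-26]]]'; python3 - <<'E'
from h import *
go(-50,-279,21,100); c=snap('wrist','w4')
E
```

```text
time: 7.05
tool_pos: [0.622, -0.1458, 0.0987]
time: 7.65
tool_pos: [0.6215, -0.1458, 0.0994]
orientation: [-0.001, 0.643, 0.766, -0.0]
ft_force: [-0.2, 0.0, -0.6]
width: 0.434
grip_force: 0.0
t 7.65 nest mm [ -52.3 -277.5] z 99.4 yaw 99.98 F [-0.2  0.  -0.6]
shift cm [-0.16  0.23  7.84] turn [-0.06 -0.03 -0.02]
```

View pics/w4.png

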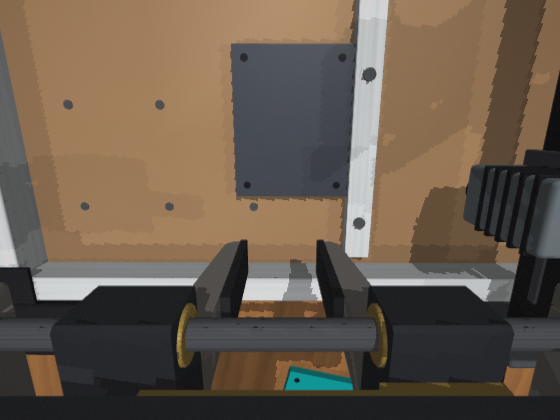

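The plaque is at (233–353, 44–198), the fingers are behind its short edge, and the laser head is clear at right (470+). I'll descend.

```bash
python3 -m inch '[[4,[-0.1,0,3],[0,0,0]],[4,[-0.1,0,5.5],[0,0,0]],[4,[-0.1,0,7],[0,0,0]],[4,[-0.1,0,7.6],[0,0,0]],[4,[-0.1,0,7.6],[0,0,0]],[4,[-0.1,0,7.6],[0,0,0]]]'; python3 -c "
from h import *
go(-52,-130,20.8,100)"
```

```text
time: 8.3
tool_pos: [0.6228, -0.147, 0.0253]
orientation: [0.001, 0.642, 0.766, 0.0]
ft_force: [0.7, -0.5, -0.1]
width: 0.433
grip_force: 0.0
t 8.3 nest mm [ -51.2 -278.9] z 25.3 yaw 100.05 F [ 0.7 -0.5 -0.1]
shift cm [14.89 -0.07  0.44] turn [0.06 0.03 0.05]
```

```bash
python3 -m inch '[[4,[0,0,0.3],[0,0,0]],[4,[0,0,0.45],[0,0,0]],[4,[0,0,0.45],[0,0,0]],[4,[0.5,0,0.45],[0,0,0]],[4,[1.1,0,0.45],[0,0,0]],[4,[1.7,0,0.45],[0,0,0]],[4,[2.4,0,0.45],[0,0,0]],[4,[3.1,0,0.45],[0,0,0]]]'; python3 -c "
from h import *
go(-52,-130,20.8,100)"
```

```text
time: 9.1
tool_pos: [0.6167, -0.1157, 0.0201]
orientation: [0.0, 0.642, 0.766, 0.0]
ft_force: [0.1, 0.2, 0.2]
width: 0.435
grip_force: 0.6
t 9.1 nest mm [ -51.8 -247. ] z 20.1 yaw 100.07 F [0.1 0.2 0.2]
shift cm [ 1.17e+01 -1.00e-02 -8.00e-02] turn [0.01 0.01 0.07]
```

```bash
python3 -m inch '[[4,[0.7,0,0],[0,0,0]],[4,[1.5,0,0],[0,0,0]],[4,[2.3,0,0],[0,0,0]],[4,[3.1,0,0],[0,0,0]],[4,[3.9,0,0],[0,0,0]],[4,[4.7,0,0],[0,0,0]],[4,[5.4,0,0],[0,0,0]],[4,[6,0,0],[0,0,0]]]'; python3 - <<'E'
from h import *
go(-52,-120,20.8,100); c=snap('wrist','w5')
E
```

```text
time: 9.9
tool_pos: [0.606, -0.0566, 0.0199]
orientation: [-0.0, 0.642, 0.766, -0.0]
ft_force: [0.4, -1.0, 0.7]
width: 0.441
grip_force: 0.6
t 9.9 nest mm [ -52. -187.] z 19.9 yaw 100.07 F [ 0.4 -1.   0.7]
shift cm [ 6.7   0.01 -0.09] turn [-0.01 -0.    0.07]
```

View pics/w5.png

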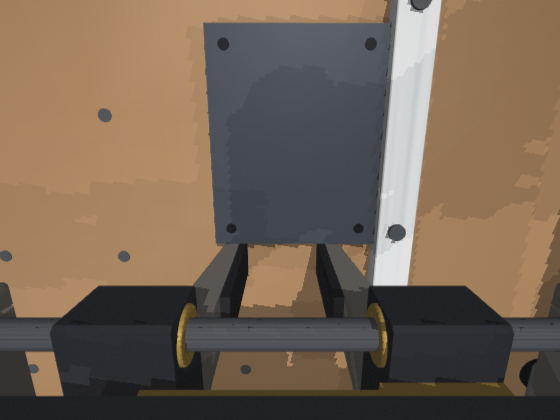

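The plaque is still flat on the rail (right edge touching it, 390→373). I'll continue into the nest.

```bash
python3 -m inch '[[4,[0.6,0,0],[0,0,0]],[4,[1.2,0,0],[0,0,0]],[4,[1.8,0,0],[0,0,0]],[4,[2.4,0,0],[0,0,0]],[4,[3,0,0],[0,0,0]],[4,[3.6,0,0],[0,0,0]],[4,[4.2,0,0],[0,0,0]],[4,[4.6,0,0],[0,0,0]]]'|egrep 'pos|force'; python3 -m inch '[[4,[0.3,0,0],[0,0,0]],[4,[0.6,0,0],[0,0,0]],[4,[0.9,0,0],[0,0,0]],[4,[1.2,0,0],[0,0,0]],[4,[1.4,0,0],[0,0,0]],[4,[1.4,0,0],[0,0,0]]]'|egrep 'pos|force'; python3 -c "
from h import *
state()"
```

```text
tool_pos: [0.598, -0.0114, 0.0199]
ft_force: [0.3, -0.2, -1.0]
grip_force: 0.4
tool_pos: [0.5957, 0.0021, 0.02]
ft_force: [0.8, -0.5, -0.1]
grip_force: 0.0
t 11.35 nest mm [ -52.  -127.4] z 20.0 yaw 100.06 F [ 0.8 -0.5 -0.1]
```

```bash
for i in 1 2 3 4; do python3 -m inch '[[4,[0.1,0,0],[0,0,0]],[4,[0.2,0,0],[0,0,0]],[4,[0.2,0,0],[0,0,0]]]' | egrep 'force|pos'; done
```

```text
tool_pos: [0.5954, 0.0039, 0.02]
ft_force: [0.0, -0.0, 0.2]
grip_force: 0.1
tool_pos: [0.595, 0.0059, 0.02]
ft_force: [0.2, -1.5, -0.7]
grip_force: 0.2
tool_pos: [0.5947, 0.0079, 0.02]
ft_force: [-0.1, 0.2, -0.1]
grip_force: 0.2
tool_pos: [0.5943, 0.0099, 0.02]
ft_force: [-0.4, -0.8, -0.2]
grip_force: 0.2
```

```bash
for i in 1 2 3 4; do python3 -m inch '[[4,[0.05,0,0],[0,0,0]],[4,[0.1,0,0],[0,0,0]],[4,[0.1,0,0],[0,0,0]]]' | egrep 'ft_force|pos'; done
```

```text
tool_pos: [0.5941, 0.0108, 0.0199]
ft_force: [-0.3, 0.2, 0.8]
tool_pos: [0.5939, 0.0117, 0.02]
ft_force: [0.7, -0.8, 0.9]
tool_pos: [0.5937, 0.012, 0.02]
ft_force: [-0.1, -5.6, 0.8]
tool_pos: [0.5936, 0.0122, 0.02]
ft_force: [0.4, -10.1, 1.0]
```

The stop is met at about 10 N. I'll back off and look.

```bash
python3 -m inch '[[4,[-0.3,0,0],[0,0,0]],[4,[-1,0,0],[0,0,0]],[4,[-1.5,0,-2],[0,0,0]],[4,[-2,0,-5],[0,0,0]],[4,[-2.5,0,-9],[0,0,0]],[4,[-3,0,-11],[0,0,0]],[4,[-3,0,-11],[0,0,0]]]'|head -2; python3 - <<'E'
from h import *
c=snap('wrist','w6'); state()
E
```

```text
time: 14.45
tool_pos: [0.6012, -0.0164, 0.1333]
t 14.5 nest mm [ -51.1 -146.1] z 131.3 yaw 100.03 F [-0.5  1.1 -0.2]
```

View pics/w6.png

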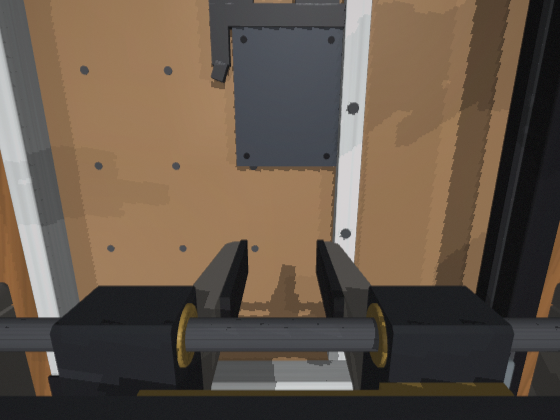

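```bash
python3 - <<'E'
from h import *
c=load('w6'); im=c['img']
cv2.imwrite('pics/z6.png',cv2.resize(im[0:180,200:380],None,fx=3.3,fy=3.3,interpolation=cv2.INTER_NEAREST)[:,:,::-1])
for v in(60,100,140): print(v,im[v,325:352].mean(1).astype(int).tolist())
for u in(260,320): print(u,im[18:45,u].mean(1).astype(int).tolist())
E
```

```text
60 [83, 83, 83, 84, 82, 84, 83, 82, 82, 83, 84, 80, 79, 79, 79, 79, 76, 86, 106, 180, 198, 199, 201, 200, 199, 197, 195]
100 [78, 77, 76, 78, 77, 77, 78, 78, 77, 77, 74, 74, 73, 74, 74, 87, 119, 183, 199, 200, 200, 202, 200, 199, 199, 200, 200]
140 [73, 75, 73, 75, 74, 75, 74, 74, 72, 70, 72, 64, 68, 75, 101, 183, 199, 200, 199, 200, 200, 200, 201, 200, 199, 199, 198]
260 [76, 76, 77, 77, 76, 76, 77, 76, 49, 51, 54, 53, 79, 85, 84, 83, 85, 84, 83, 84, 85, 84, 84, 84, 84, 84, 83]
320 [79, 81, 80, 79, 78, 79, 80, 80, 54, 46, 51, 80, 87, 86, 87, 86, 86, 86, 86, 86, 86, 86, 86, 87, 85, 86, 86]
```

View pics/z6.png

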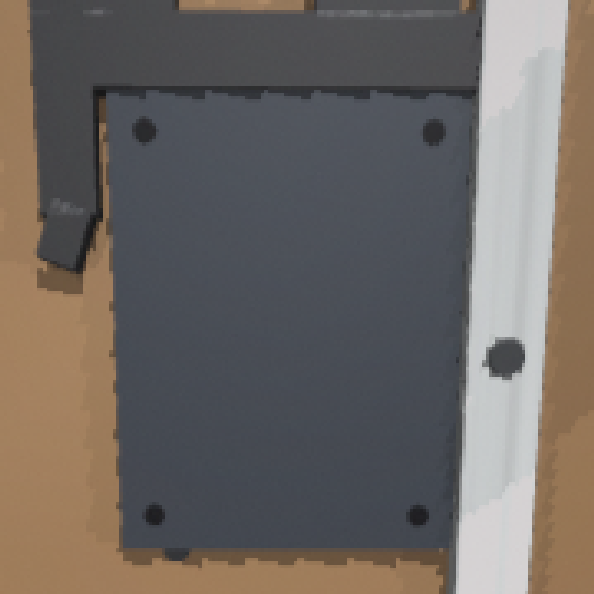

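The stop side is seated (the remaining line at v≈90 is stop-face shadow). At the rail there is a sliver of perhaps 1 mm near the top, at about x=470–478 in the crop. A gentle two-finger push on the long edge, clear of the lip, should seat it.

```bash
python3 -m inch '[[2.6,[1,1.5,0],[0,0,8]],[2.6,[2,3,0],[0,0,16]],[2.6,[3,4.5,0],[0,0,24]],[2.6,[4,6,0],[0,0,32]],[2.6,[5,7,0],[0,0,40]],[2.6,[6,7,0],[0,0,48]],[2.6,[7,7,0],[0,0,56]],[2.6,[7,7,0],[0,0,64]]]' | head -2; python3 -m inch '[[2.6,[0,0,0],[0,0,8]],[2.6,[0,0,0],[0,0,16]],[2.6,[0,0,0],[0,0,24]],[2.6,[0,0,0],[0,0,26]],[2.6,[0,0,0],[0,0,26]],[2.6,[0,0,0],[0,0,26]]]'|head -2; python3 -c "
from h import *
go(-119,-77,21,10)"
```

```text
time: 15.3
tool_pos: [0.6542, 0.0666, 0.1277]
time: 15.9
tool_pos: [0.6548, 0.0653, 0.1286]
t 15.9 nest mm [ 17.2 -75.4] z 128.6 yaw 10.15 F [-0.6 -0.6 -1. ]
shift cm [-13.6    0.13  10.79] turn [-0.02  0.11  0.15]
```

I had the sign of tool y reversed, but the tool stayed high and short of the gantry, with no force. Moving back now.

```bash
python3 -m inch '[[2.6,[-4,0,0],[0,0,0]],[2.6,[-8,0.1,0],[0,0,0]],[2.6,[-12,0.1,0],[0,0,0]],[2.6,[-13.6,0.1,2],[0,0,0]],[2.6,[-13.6,0.1,5],[0,0,0]],[2.6,[-13.6,0.1,7],[0,0,0]],[2.6,[-13.6,0.1,7],[0,0,0]]]'|head -2; python3 - <<'E'
from h import *
go(-119,-77,21,10); c=snap('wrist','w7')
E
```

```text
time: 16.6
tool_pos: [0.5195, 0.0404, 0.0575]
t 16.6 nest mm [-120.4  -76.5] z 57.5 yaw 10.12 F [-0.4  0.7 -0.9]
shift cm [0.15 0.06 3.65] turn [-0.03  0.27  0.12]
```

View pics/w7.png

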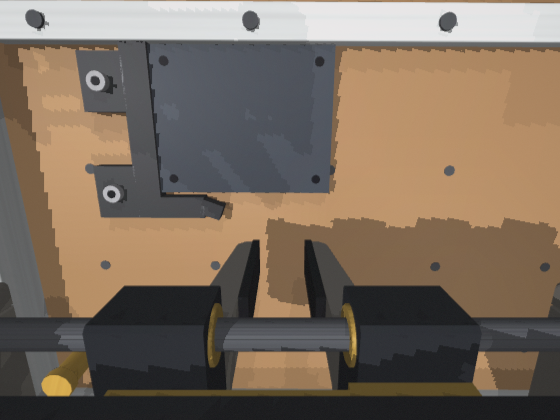

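Lip tip is at (228,208), left of the fingers (235–330), and the plaque is visually flush. I'll descend and push gently.

```bash
python3 -m inch '[[2.6,[0,0.05,2],[0,0,0]],[2.6,[0,0.05,3.3],[0,0,0]],[2.6,[0,0.05,3.4],[0,0,0]],[2.6,[0,0.05,3.4],[0,0,0]],[2.6,[0.5,0.05,3.4],[0,0,0]],[2.6,[1,0.05,3.4],[0,0,0]],[2.6,[1.3,0.05,3.4],[0,0,0]],[2.6,[1.5,0.05,3.4],[0,0,0]]]'|egrep 'pos|ft'; for i in 1 2 3; do python3 -m inch '[[2.6,[0.1,0,0],[0,0,0]],[2.6,[0.2,0,0],[0,0,0]],[2.6,[0.2,0,0],[0,0,0]]]' | egrep 'ft_force|pos'; done; python3 -c "
from h import *
state()"
```

```text
tool_pos: [0.5374, 0.0428, 0.0263]
ft_force: [0.3, 0.6, -0.1]
tool_pos: [0.5387, 0.043, 0.0259]
ft_force: [0.8, 0.5, -0.6]
tool_pos: [0.5405, 0.0434, 0.0259]
ft_force: [-0.5, -0.0, -0.2]
tool_pos: [0.5424, 0.0437, 0.026]
ft_force: [-2.3, -1.0, 3.4]
t 18.35 nest mm [-97.2 -77.2] z 26.0 yaw 10.05 F [-2.3 -1.   3.4]
```

The tips are at plaque-top height (26 mm). I'll back off, lower and redo it.

```bash
python3 -m inch '[[2.6,[-0.5,0,0],[0,0,0]],[2.6,[-1.2,0,0],[0,0,0]],[2.6,[-1.2,0,0],[0,0,0]],[2.6,[-1.2,0,0.3],[0,0,0]],[2.6,[-1.2,0,0.55],[0,0,0]],[2.6,[-1.2,0,0.55],[0,0,0]]]'|egrep 'pos|ft'; python3 -m inch '[[2.6,[0.3,0,0],[0,0,0]],[2.6,[0.6,0,0],[0,0,0]],[2.6,[0.7,0,0],[0,0,0]],[2.6,[0.7,0,0],[0,0,0]]]'|egrep 'pos|ft'; for i in 1 2 3 4; do python3 -m inch '[[2.6,[0.05,0,0],[0,0,0]],[2.6,[0.1,0,0],[0,0,0]],[2.6,[0.1,0,0],[0,0,0]]]' | egrep 'ft_force|pos'; done; python3 -c "
from h import *
state()"
```

```text
tool_pos: [0.5307, 0.0416, 0.0201]
ft_force: [-0.4, -0.2, -0.4]
tool_pos: [0.538, 0.0429, 0.0205]
ft_force: [-0.2, 0.1, 0.0]
tool_pos: [0.5387, 0.043, 0.0205]
ft_force: [-0.7, 0.1, -0.3]
tool_pos: [0.5397, 0.0432, 0.0205]
ft_force: [0.6, -0.6, 0.2]
tool_pos: [0.5407, 0.0434, 0.0205]
ft_force: [0.3, -0.2, 0.6]
tool_pos: [0.5414, 0.0435, 0.0204]
ft_force: [-0.1, -0.6, 0.3]
t 20.55 nest mm [-98.3 -77.2] z 20.4 yaw 10.06 F [-0.1 -0.6  0.3]
```

```bash
for i in 1 2 3; do python3 -m inch '[[2.6,[0.05,0,0],[0,0,0]],[2.6,[0.08,0,0],[0,0,0]],[2.6,[0.08,0,0],[0,0,0]]]' | egrep 'ft_force|pos'; done
```

```text
tool_pos: [0.5415, 0.0435, 0.0203]
ft_force: [-3.7, -1.0, 2.1]
tool_pos: [0.5416, 0.0436, 0.0202]
ft_force: [-6.6, -1.4, 5.0]
tool_pos: [0.5416, 0.0436, 0.0201]
ft_force: [-9.2, -2.2, 5.2]
```

Firm against the rail. I'll retreat and do the final check.

```bash
python3 -m inch '[[2.6,[-0.3,0,0],[0,0,0]],[2.6,[-1.2,0,0],[0,0,0]],[2.6,[-2.2,0,0],[0,0,0]],[2.6,[-2.5,0,-3],[0,0,0]],[2.6,[-2.5,0,-7],[0,0,0]],[2.6,[-2.5,0,-11],[0,0,0]],[2.6,[-2.5,0,-14],[0,0,0]],[2.6,[-2.5,0,-14],[0,0,0]]]'|egrep 'time|pos|ft'; python3 - <<'E'
from h import *
c=snap('wrist','w8'); t=snap('top','top8'); s=snap('side','side8')
a=cv2.resize(c['img'],(400,300)); im=c['img']
x=cv2.resize(im[0:190,100:290],(400,400),interpolation=cv2.INTER_CUBIC)
y=cv2.resize(t['img'][180:310,180:310],(400,400),interpolation=cv2.INTER_CUBIC)
out=np.hstack([cv2.resize(im,(400,300)),cv2.resize(s['img'],(400,300))]); out2=np.hstack([cv2.resize(x,(400,300)),cv2.resize(y,(400,300))])
cv2.imwrite('pics/f.png',np.vstack([out,out2])[:,:,::-1])
E
```

```text
time: 22.25
tool_pos: [0.5217, 0.0397, 0.1646]
ft_force: [0.3, 0.2, -0.4]
```

View pics/f.png

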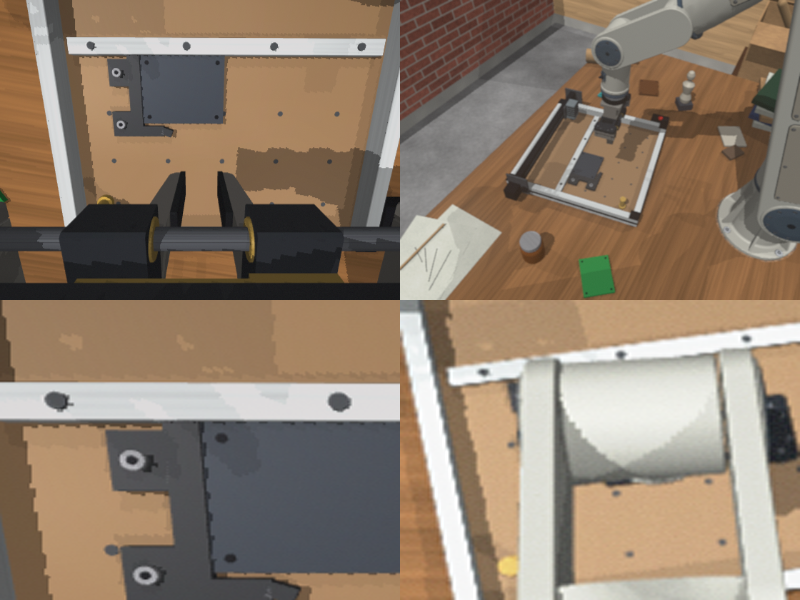

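```bash
python3 -c "
from h import *
state(); print(env.sign_off())"
```

```text
t 22.4 nest mm [-121.5  -77.2] z 159.8 yaw 10.05 F [-1.1  0.4 -0.3]
the job is handed in; nothing more can be done
None
```

The plaque was pushed flat to the rail well before the nest, slid into the nest and pressed home (about 10 N on the stop, 9 N on the rail), and the job was handed in at 22.4 s with the robot clear; on one push the fingertips ran at plaque-top height (3.4 N upward on the tool) before I lowered them.

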